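# Seat and clamp a microscope tube in its vee cradle

### The arm

A 6-joint arm with a two-finger parallel gripper is mounted at the origin on the work surface. World frame = base frame: x ahead of the robot, y to its left, z up, the work surface at z = 0. Lengths are in m, angles in rad, forces in N, time in s.
With the tool pointing down it reaches from about 0.375 to 0.9 m from the base axis. Payload 3.1 kg.
Tool frame: the origin (TCP) lies at the very end of the fingers, on their centre line; the grasp point (between the pads) lies 19 mm behind it; z points along the fingers, y is the direction in which the jaws open and shut (so a half turn about z gives the same grasp; the last joint's range is limited). The gripper opens to 85 mm and grips with 20 to 120 N. Pads are 22 mm wide; open, the fingers measure 114 mm over their backs; the gripper's body (76 mm by 85 mm) begins 54 mm behind the grasp point. The pads swing forward as they close: fully open they stand 13 mm farther back than shut.
Start: joints at [1.125, 0.527, 1.433, -0, 1.181, -0.178], TCP at [0.165, 0.603, 0.231] pointing down, gripper open.
Joint ranges: [-3.08, 3.08], [-0.75, 2.2], [0.22, 2.44], [-1.43, 4.57], [0, 2.65], [-2.85, 2.85]. Speed limits (rad/s): [2.79, 2.79, 3.14, 3.14, 3.14, 3.14].

### API

Orientations are given as a unit quaternion [x, y, z, w].
In Python, from station import manip gives the robot as it stands. The module is installed in compiled form; this text tells all that it offers.
- The arm moves only by the tool send_rows, never from a script. Its argument "commands" is a list of rows, each an object with "delta_pos": the shift along the world's x, y, z in cm, a list of three; "yaw": the turn about the world's z in rad. A call has 1 to 10 rows; each row shifts and turns the pose as measured when the row begins; what a row does not reach is not made up. A row lasts 1/8 s, in which the tool goes at most 62.5 mm and 10.7 degrees, less where a joint would pass 70% of its speed; a pose out of reach is approached as far as the arm can. A call is refused whole if a number of a shift passes 6.25 or a number of a turn 0.188, either way. A call with a gripper value outside its range is refused whole. "grip" is the closure, from -1 (fully open) to 1 (shut), set as the call begins (left out, the last holds). The fingers move at their own pace and stop on an object; "force" is the grip in N (left out, the last holds). Time passes only in rows, so rows that do not move let the fingers close. It gives the time, the measured TCP pose, the force and the opening at its end, in the units of the state.
- manip.sense(): the state, without advancing time (a new reading comes with each control period).
- manip.snapshot(name): name is "scene" or "side" or "wrist"; returns the picture (480x640x3 uint8, blue, green, red); there is no depth.
- manip.get_calibration(name): a dict with "fx", "fy", "cx", "cy" (pixels), "world_to_cam" (4x4, takes a point from world to camera coordinates); the wrist camera has in their place "mount" (4x4, takes a point from camera to tool coordinates, whose origin is the TCP and whose axes are the flange's). Camera axes: x right, y down, z forward; pixel columns grow to the right and rows downward; lengths in m; the calibration is good to about 2 mm. A picture is of the moment at which its call begins: read the wrist's pose just before it. get_calibration takes no time and is no camera call.
- manip.sign_off(): hands the job in, once; it reports no verdict.
The state is a dict: "t": time; "q": joint angles; "qd": joint speeds; "tau": joint torques, N m; "tcp_pos": TCP position; "tool_rot": TCP orientation; "force": force on the tool from outside, world axes, zero at the start; "ft_torque": the same for the moment, N m; "finger_gap": opening from 0.0 (shut) to 1.0 (fully open).
Only numpy, scipy, OpenCV 4.12 (cv2) and the standard library are available. Lean on these libraries where they do the work, as an engineer would, in place of code of your own. Each camera call takes 0.05 s, during which the arm holds its last target. There are 200 camera calls.

### The job

Roll the loose metal microscope tube along the deck of the bench cradle, down into the vee, without lifting it, and slide it gently along the vee until its end is against the end stop. Leave it a moment to lie centred by itself in the vee, with nothing touching it, then push the hold-down arm down until its sprung pad is squeezed about half way against the tube (about 6 N), and let go. Be gentle with the tube, do not squeeze the pad solid, and leave the other things on the bench alone.

Things in the scene. Friction and masses are not known exactly. Their poses are not given: they have to be found in the camera images.
- cradle: Cradle fixed on levelling feet. Origin under the bottom line of the vee, at the base's underside, 0 to 12 mm above the table; y along the vee, z up, -x towards its deck and the robot. Over y -85 to +75 mm: level deck at z 57 mm from x -140 to -40 (6 mm rim at its -x edge), ramp down to z 51 at x -17, then a 90 degree vee, bottom at x 0, z 34, far face up to z 68 at x +34. Arm post at x +64, y +30, top z 174.
- stop (a point): On the inner face of the end stop, a steel plate across the +y end of the vee, at the seated tube's height (cradle x 0, y +75, z 59.5 mm). The plate spans x -26 to +34 mm and rises to z 88; it does not cross the deck. Sliding the tube along the vee takes 1 to 5 N; at the stop the force rises sharply.
- seat (a point): Point fixed in the cradle, axes as the cradle: where the tube's centre is when the tube lies centred in the vee with its end against the stop (cradle x 0, y +15, z 59.5 mm).
- tube: Loose aluminium microscope tube with dark bands and closed dark ends, 36 mm diameter, 120 mm long, about 0.3 kg. Origin at its centre, its y along the tube. Starts lying on the deck, within 7 degrees of parallel to the vee, centre 52 to 80 mm on the -x side of the vee line, 15 to 35 mm short of the seat along y. It stays put on the deck; on the ramp it rolls into the vee by itself.
- cap (a point): Centre of the top of the round black press cap (30 mm across, 6 mm thick) on the arm, straight above the pad and the vee line (cradle x 0, y +30); starts at cradle z 156 to 166 mm. The pad's lower face is 38 to 54 mm below it: its screw is set differently each time, so feel for first touch (cap at z 115 to 132 over the seated tube). The arm is 24 mm wide, its top 14 mm below the cap's.
- clamp: Hold-down arm sliding up and down on the post, origin 54 mm straight below the cap's top. It stays where it is left; pushing it down takes a steady 6 to 8 N of drag. Under it, below the cap, is a round black sprung pad, 22 mm across, that gives 4 mm before it is solid and pushes 3 N per mm from first touch, felt at the cap on top of the drag. Let go, the pad keeps its squeeze.
- skin_model: Bystander: block model of skin on a white base, 130 x 150 x 115 mm. Origin at the centre of its underside.
- petri_dishes: Bystander: stack of clear dishes, 94 mm diameter, 42 mm high. Origin at the centre of its underside.
- dropper_bottle: Bystander: small amber bottle, 40 mm diameter, 90 mm high. Origin at the centre of its underside.
Things that resemble listed ones, but are neither listed nor needed, are in the scene too. Of the things like the tube, leave any that is blue, red or turquoise; of the rest the larger one is meant.

How it is judged:
On the way, in this order (a step that is already met when the one before it is completed fails the run):
1. the tube lies centred in the vee, its end against the stop, with neither the robot nor the pad touching it (x of tube in the frame of seat between -0.0025 and 0.0025 m and z of tube in the frame of seat between -0.0025 and 0.0025 m and y of tube in the frame of seat above -0.0015 m and angle between the y axis of tube and the y axis of seat, either way round below 0.035 rad and contact force between tube and the fingers below 0.1 N and contact force between tube and the arm below 0.1 N and contact force between tube and clamp below 0.1 N and linear speed of tube below 0.01 m/s), for 0.3 s.
2. the pad presses on the seated tube with 3 to 9 N (x of tube in the frame of seat between -0.0025 and 0.0025 m and z of tube in the frame of seat between -0.0025 and 0.0025 m and y of tube in the frame of seat above -0.0015 m and angle between the y axis of tube and the y axis of seat, either way round below 0.035 rad and contact force between tube and clamp between 3 and 9 N), for 0.2 s.
At the end, for the whole second after the job is handed in: The tube lies in the vee at rest, its centre within 2.5 mm of the vee's centre line sideways and in height, parallel to it within 2 degrees, its end within 1.5 mm of the end stop, and the released arm's pad presses on it with 3 to 9 N (squeezed 1 to 3 mm of its 4) (all of step 2 and linear speed of tube below 0.01 m/s); the robot touches nothing.
It fails at once if the robot pushes the tube with more than 20 N (contact force between tube and the fingers above 20 N or contact force between tube and the arm above 20 N).
It fails at once if the pad is squeezed solid on the tube (over 11.5 N) (contact force between tube and clamp above 11.5 N).
It fails at once if the tube is lifted off the cradle, or falls off it (z of tube in the frame of cradle above 0.09 m or z of tube in the frame of cradle below 0.045 m).
It fails at once if another thing on the bench is moved by more than 20 mm (distance of any of skin_model, petri_dishes, dropper_bottle from where it was at the start of the episode above 0.02 m).
It also fails if it takes over 72 s, if anything falls off the work surface, if the arm or the gripper's body presses on something with over 40 N, if the wrist force passes 120 N, or if a joint passes its speed limit or range.

## Working session

There is one attempt and no reset: what is moved stays moved. The work goes in short steps, Python scripts to look and compute and a tool call to move; the robot and the scene stay as the last step left them, time stands still between calls to the robot, and variables do not carry over. Pictures are saved under pics/ and viewed, about 8 in all and at most 12, crops included, and the job is handed in when it is done.

Besides the shell and the picture viewer there is one more tool, called after "Call:" as name(argument=value, ...), one argument or row to a line, values as JSON. send_rows: Moves the arm, as the interface text tells. Its arguments: {"type":"object","properties":{"commands":{"type":"array","items":{"type":"object","properties":{"delta_pos":{"type":"array","items":{"type":"number"}},"yaw":{"type":"number"}}}},"grip":{"type":"number"},"force":{"type":"number"}},"required":["commands"]}

```bash
mkdir -p pics && cat > h.py <<'E'
import numpy as np, cv2
from station import manip
def snap(n,f):
    im=manip.snapshot(n); cv2.imwrite('pics/'+f,im); return im
def P(n):
    c=manip.get_calibration(n); return c, np.array([[c['fx'],0,c['cx']],[0,c['fy'],c['cy']],[0,0,1]])@np.array(c['world_to_cam'])[:3]
def proj(n,p):
    c,M=P(n); q=M@np.append(p,1); return q[:2]/q[2]
def at_z(n,uv,z):
    c,M=P(n); A=np.c_[M[:,0],M[:,1],-np.array([uv[0],uv[1],1])]; return np.linalg.solve(A,-(M[:,2]*z+M[:,3]))
def tri(a,ua,b,ub):
    R=[]
    for n,uv in((a,ua),(b,ub)):
        c,M=P(n); R+= [uv[0]*M[2]-M[0],uv[1]*M[2]-M[1]]
    R=np.array(R); return np.linalg.lstsq(R[:,:3],-R[:,3],rcond=None)[0]
E
python3 - <<'E'
from h import *
snap('scene','s0.png');snap('side','d0.png')
s=manip.sense();print(s)
for n in('scene','side'):
    c,M=P(n);W=np.array(c['world_to_cam']);print(n,c['fx'],-W[:3,:3].T@W[:3,3],W[2,:3])
print(manip.get_calibration('wrist'))
E
```

```text
{'t': 0.1, 'q': array([ 1.12444466e+00,  5.28383885e-01,  1.43375014e+00, -6.37832393e-06,
        1.18143383e+00, -1.78535763e-01]), 'qd': array([-8.68447421e-04, -1.93246747e-03, -1.45037624e-03, -2.09171097e-05,
        9.51624087e-04,  2.23624867e-03]), 'tau': array([-2.11417068e-04, -4.43302989e+01, -1.78585660e+01, -2.30447849e-04,
        3.94264338e-03,  2.66910920e-07]), 'tcp_pos': array([0.16510517, 0.60213407, 0.23043257]), 'tool_rot': array([ 1.33506852e-01,  9.91047398e-01, -9.40692011e-04, -3.00766864e-04]), 'force': array([-0.02254111,  0.14161083, -0.45219315]), 'ft_torque': array([ 0.00222402,  0.00424046, -0.02513671]), 'finger_gap': 1.0024655414935355}
scene 522.2195889359704 [1.14681115 0.12736026 1.14456916] [-0.53574902 -0.1092203  -0.83728365]
side 521.1258972381647 [-0.07510635 -0.6700597   0.90783407] [ 0.48851721  0.55239778 -0.67543144]
{'fx': 426.137200560746, 'fy': 426.137200560746, 'cx': 310.9492884934788, 'cy': 238.0972873201089, 'mount': array([[-1.77623396e-04, -9.52145729e-01, -3.05644368e-01,
         7.99432479e-02],
       [ 9.99998864e-01,  2.88405186e-04, -1.47958545e-03,
        -6.43399845e-04],
       [ 1.49693039e-03, -3.05644283e-01,  9.52144596e-01,
        -1.44335072e-01],
       [ 0.00000000e+00,  0.00000000e+00,  0.00000000e+00,
         1.00000000e+00]])}
```

View pics/s0.png

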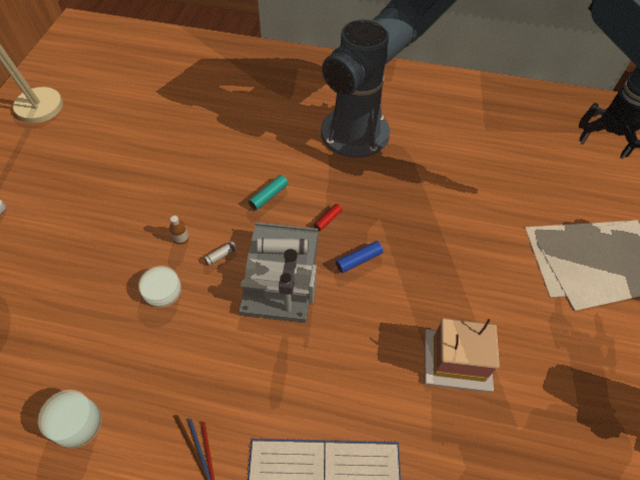

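View pics/d0.png

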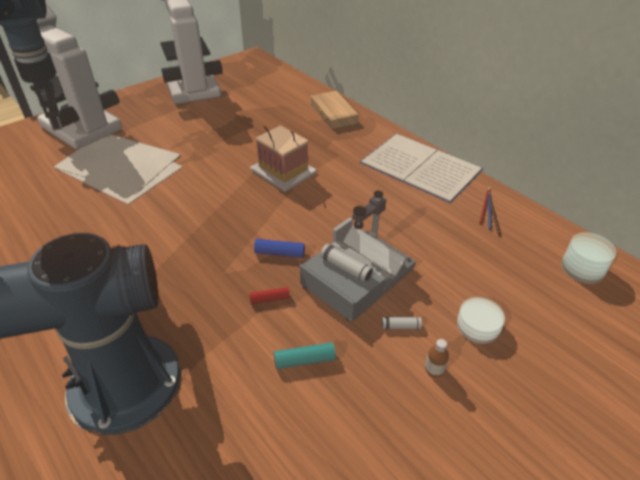

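The scene view shows the cradle around (282,272). The grey tube on its deck is at (283,246) and the press cap is near (290,257). Tube-like things in view are teal (268,192), red (328,217), blue (360,257), a small grey one off the cradle (220,253), and the large grey one on the deck (283,246). The last one fits: it is not an excluded colour, it is the larger grey, and it lies on the deck. I'll confirm this in an enlarged crop.

```bash
python3 - <<'E'
from h import *
a=cv2.imread('pics/s0.png')[215:330,200:350];b=cv2.imread('pics/d0.png')[185:325,285:425]
a=cv2.resize(a,None,fx=5,fy=5,interpolation=2)[:575,:750]
cv2.imwrite('pics/c1.png',a);cv2.imwrite('pics/c2.png',cv2.resize(b,None,fx=4.2,fy=4.2,interpolation=2))
E
```

```text
(no output)
```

View pics/c1.png

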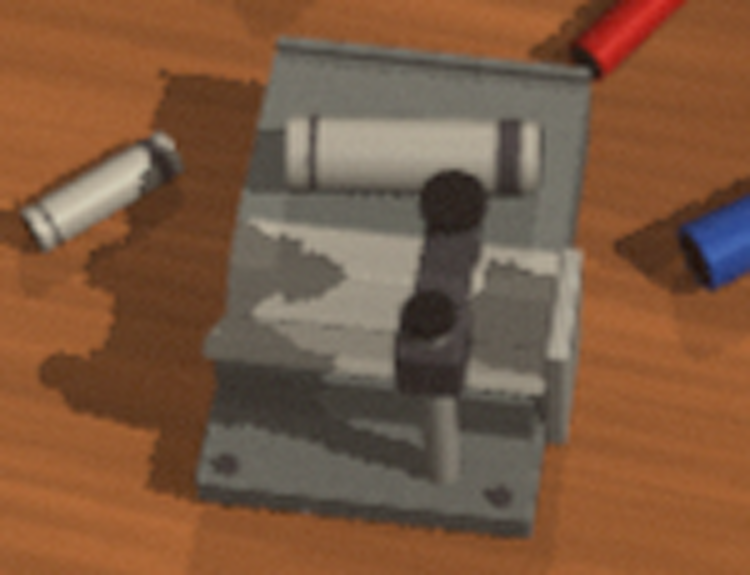

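View pics/c2.png

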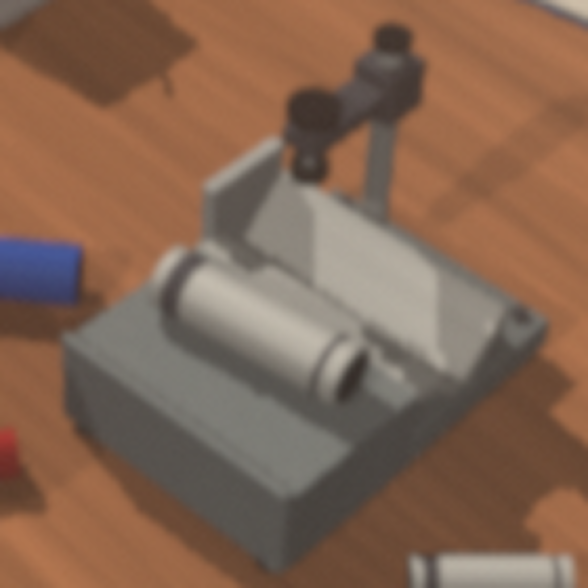

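The crops confirm the choice: a large grey tube with dark bands lies on the deck, spanning scene x of about 257 to 308. I'll fit the cradle pose jointly from landmarks in both views.

```bash
cat > fit.py <<'E'
from h import *
from scipy.optimize import least_squares
S=lambda x,y:('scene',(x+.5)/5-.5+200,(y+.5)/5-.5+215)
D=lambda x,y:('side',(x+.5)/4.2-.5+285,(y+.5)/4.2-.5+185)
C=[((-140,-85,63),S(278,40)),((-140,75,63),S(592,70)),((-26,75,88),S(560,252)),((34,75,88),S(550,357)),((34,-85,68),S(207,353)),((64,30,174),S(432,310)),
((-140,-85,63),D(288,498)),((-140,75,63),D(65,338)),((-26,75,88),D(205,190)),((34,75,88),D(283,138)),((34,-85,68),D(505,310)),((64,30,174),D(393,37)),((0,-85,34),D(446,378))]
cap=[S(453,199),D(315,106)]
def W(p,c):
    a=p[3];R=np.array([[np.cos(a),-np.sin(a),0],[np.sin(a),np.cos(a),0],[0,0,1]]);return R@(np.array(c)/1000)+p[:3]
def res(p):
    r=[proj(o[0],W(p,c))-o[1:] for c,o in C]
    r+=[proj(o[0],W(p,(0,30,p[4]*1000)))-o[1:] for o in cap]
    return np.ravel(r)
if __name__=='__main__':
    f=least_squares(res,[.45,.1,.01,0,.16],loss='soft_l1');p=f.x
    print('cradle',p.round(4));print(res(p).reshape(-1,2).round(1).tolist());np.save('p.npy',p)
    def tr(q):
        ends=[W(p,(q[0]-60*-np.sin(q[2])*-1*-1,q[1]-60*np.cos(q[2]),75)),W(p,(q[0]+60*-np.sin(q[2]),q[1]+60*np.cos(q[2]),75))]
        ends[0]=W(p,(q[0]+60*np.sin(q[2]),q[1]-60*np.cos(q[2]),75))
        return np.r_[proj('scene',ends[0])-S(288,152)[1:],proj('scene',ends[1])-S(541,158)[1:],proj('side',ends[0])-D(351,376)[1:]]
    g=least_squares(tr,[-65,-10,0],x_scale=[10,10,.1]);print('tube in cradle mm',g.x,g.fun.round(1));print('tube world',W(p,(g.x[0],g.x[1],75)),'seat',W(p,(0,15,59.5)),'stop',W(p,(0,75,59.5)),'cap',W(p,(0,30,p[4]*1000)))
E
python3 fit.py
```

```text
cradle [ 0.5684 -0.0804  0.0035  0.1012  0.1626]
[[-0.7, 0.9], [-0.4, 1.5], [0.4, -1.1], [-0.8, 0.3], [-0.3, -2.4], [-0.2, 0.4], [-0.0, -1.4], [-0.4, -1.8], [1.1, 0.9], [-0.4, 1.2], [-0.8, -0.6], [-1.2, -0.4], [2.4, 1.4], [0.2, 0.0], [-1.4, -0.1]]
tube in cradle mm [-74.92625309  -3.45906803   0.11247586] [ 0.4  0.6 -0.7 -0.  -0.5  0.3]
tube world [ 0.49418626 -0.09141846  0.07846627] seat [ 0.56686498 -0.06548616  0.06296627] stop [ 0.56080492 -0.00579298  0.06296627] cap [ 0.56534996 -0.05056287  0.16602072]
```

Call:
send_rows(
  commands=[
    {"delta_pos": [4.2, -4.5, 1], "yaw": 0.05},
    {"delta_pos": [4.2, -4.5, 1], "yaw": 0.05},
    {"delta_pos": [4.2, -4.5, 1], "yaw": 0.05},
    {"delta_pos": [4.2, -4.5, 1], "yaw": 0.05},
    {"delta_pos": [4.2, -4.5, 1], "yaw": 0.05},
    {"delta_pos": [4.2, -4.5, 0], "yaw": 0.05},
    {"delta_pos": [1, -6, 0], "yaw": 0.05},
    {"delta_pos": [1, -6, 0], "yaw": 0.05},
    {"delta_pos": [1, -6, 0], "yaw": 0},
    {"delta_pos": [1, -6, 0], "yaw": 0},
  ],
  grip=0,
)

```text
t: 1.35
tcp_pos: [0.4596, 0.0831, 0.2778]
tool_rot: [-0.078, 0.997, -0.002, 0.001]
force: [1.3, 0.6, 0.5]
finger_gap: 0.499
```

Call:
send_rows(
  commands=[
    {"delta_pos": [1, -5.5, 0], "yaw": -0.02},
    {"delta_pos": [1, -5.5, 0], "yaw": -0.02},
    {"delta_pos": [1, -5, 0], "yaw": -0.01},
    {"delta_pos": [0, 0, 0], "yaw": 0},
  ],
)

```text
t: 1.85
tcp_pos: [0.4899, -0.0865, 0.2769]
tool_rot: [-0.049, 0.999, -0.002, 0.001]
force: [-1.1, 0.2, 0.2]
finger_gap: 0.501
```

```bash
cat >> h.py <<'E'
from scipy.spatial.transform import Rotation as Ro
def wristM(s):
    c=manip.get_calibration('wrist');T=np.eye(4);T[:3,:3]=Ro.from_quat(s['tool_rot']).as_matrix();T[:3,3]=s['tcp_pos']
    return np.array([[c['fx'],0,c['cx']],[0,c['fy'],c['cy']],[0,0,1]])@np.linalg.inv(T@np.array(c['mount']))[:3]
E
python3 - <<'E'
from h import *
s=manip.sense();snap('wrist','w1.png');np.save('w1.npy',wristM(s));print(s['t'],s['tcp_pos'],s['tool_rot'],s['force'])
E
```

```text
1.85 [ 0.48988666 -0.08647914  0.2769352 ] [-4.85518690e-02  9.98818353e-01 -2.08602450e-03  5.12170511e-04] [-1.08301726  0.17893712  0.16695495]
```

View pics/w1.png

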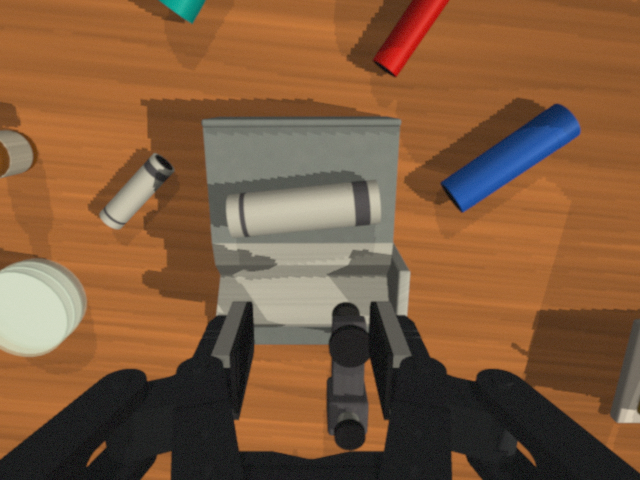

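Wrist view: the cradle is axis-aligned in the image, with rim corners at (203,120) and (400,120). The ramp edge is at row 243. The tube's end centres are about (232,215) and (376,202), the cap top is at (350,343), and the post knob is at (348,430). I'll add these and refit.

```bash
cat > fit2.py <<'E'
from fit import *
M=np.load('w1.npy')
def pw(p): q=M@np.append(p,1);return q[:2]/q[2]
Cw=[((-140,-85,63),(203,120)),((-140,75,63),(400,119)),((-40,-85,57),(212,243)),((-17,-85,51),(217,275)),((-26,75,88),(393,247))]
cw=(350,343)
def r2(p): return np.r_[res(p)*.6,np.ravel([pw(W(p,c))-o for c,o in Cw]),pw(W(p,(0,30,p[4]*1000)))-cw]
p=least_squares(r2,np.load('p.npy'),loss='soft_l1').x;np.save('p2.npy',p)
print(p.round(4),r2(p)[-12:].reshape(-1,2).round(1).tolist(),res(p).reshape(-1,2).round(1).tolist())
e=lambda q,s:W(p,(q[0]-s*60*np.sin(q[2]),q[1]+s*60*np.cos(q[2]),75))
# end silhouette edges at wrist: use top-of-end (axis height) centre pixels
tr=lambda q:np.r_[pw(e(q,-1))-(230,214),pw(e(q,1))-(379,201)]
g=least_squares(tr,[-70,-5,.1],x_scale=[10,10,.1]);print('tube',g.x.round(3),g.fun.round(1),W(p,(g.x[0],g.x[1],75)))
for n,c in dict(seat=(0,15,59.5),cap=(0,30,p[4]*1000),pushstart=(g.x[0]-40,-3,62),pushend=(-69,-3,62)).items():print(n,W(p,c).round(4))
E
python3 fit2.py
```

```text
[ 0.5659 -0.0825  0.0031  0.1091  0.1647] [[-2.0, 3.7], [-0.4, 2.2], [0.9, -3.7], [-0.6, -14.0], [5.4, 18.0], [1.4, -0.2]] [[-1.7, 0.2], [-1.4, 0.4], [-0.3, -2.3], [-1.4, -0.9], [-0.8, -3.1], [-0.6, -0.7], [0.4, -0.0], [-0.5, -0.3], [0.8, 2.1], [-0.8, 2.3], [-0.8, 0.3], [-1.5, 0.5], [2.5, 2.4], [-0.5, -1.6], [-1.5, 0.3]]
tube [-72.679  -2.677   0.078] [ 2.3 -0.3 -2.2  0.1] [ 0.49398313 -0.09310442  0.07809534]
seat [ 0.5643 -0.0676  0.0626]
cap [ 0.5627 -0.0527  0.1678]
pushstart [ 0.4543 -0.0978  0.0651]
pushend [ 0.4977 -0.093   0.0651]
```

Call:
send_rows(
  commands=[
    {"delta_pos": [-3.8, -1.1, -2], "yaw": 0.01},
    {"delta_pos": [0, 0, -5], "yaw": 0},
    {"delta_pos": [0, 0, -5], "yaw": 0},
    {"delta_pos": [0, 0, -5], "yaw": 0},
    {"delta_pos": [0, 0, -2], "yaw": 0},
    {"delta_pos": [0, 0, 0], "yaw": 0},
  ],
)

```text
t: 2.65
tcp_pos: [0.4482, -0.088, 0.0833]
tool_rot: [-0.059, 0.998, -0.001, 0.001]
force: [0.0, -0.4, 0.0]
finger_gap: 0.499
```

Call:
send_rows(
  commands=[
    {"delta_pos": [0.2, -0.9, -0.8], "yaw": -0.01},
    {"delta_pos": [0, -0.1, -0.8], "yaw": 0},
    {"delta_pos": [0, 0, 0], "yaw": 0},
  ],
)

```text
t: 3.02
tcp_pos: [0.4519, -0.0981, 0.0685]
tool_rot: [-0.054, 0.999, -0.002, 0.003]
force: [0.3, -0.4, 0.2]
finger_gap: 0.506
```

```bash
python3 - <<'E'
from h import *
s=manip.sense();w=snap('wrist','w2.png');d=snap('side','d2.png')[185:325,285:425]
cv2.imwrite('pics/m2.png',np.hstack([w[:,:][0:360,100:540],cv2.resize(d,(360,360),interpolation=2)]))
np.save('w2.npy',wristM(s));print(s['t'],s['tcp_pos'],s['tool_rot'],s['force'])
E
```

```text
3.025 [ 0.45193895 -0.09808631  0.06849966] [-0.05449592  0.99850899 -0.00174804  0.00263439] [ 0.29073782 -0.44170906  0.16610955]
```

View pics/m2.png

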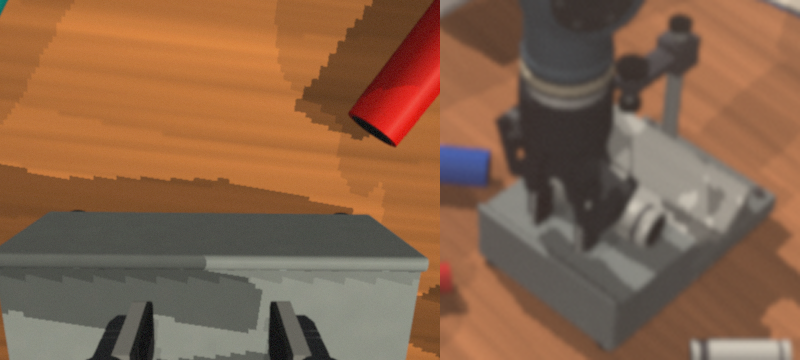

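Call:
send_rows(
  commands=[
    {"delta_pos": [0.5, 0.05, 0]},
    {"delta_pos": [0.5, 0.05, 0]},
    {"delta_pos": [0.5, 0.05, 0]},
    {"delta_pos": [0.5, 0.05, 0]},
    {"delta_pos": [0.5, 0.05, 0]},
    {"delta_pos": [0.5, 0.05, 0]},
  ],
)

```text
validation failed for argument at $.co...
```

Call:
send_rows(
  commands=[
    {"delta_pos": [0.5, 0.05, 0], "yaw": 0},
    {"delta_pos": [0.5, 0.05, 0], "yaw": 0},
    {"delta_pos": [0.5, 0.05, 0], "yaw": 0},
    {"delta_pos": [0.5, 0.05, 0], "yaw": 0},
    {"delta_pos": [0.5, 0.05, 0], "yaw": 0},
    {"delta_pos": [0.5, 0.05, 0], "yaw": 0},
  ],
)

```text
t: 3.88
tcp_pos: [0.4843, -0.095, 0.0697]
tool_rot: [-0.055, 0.999, -0.002, 0.003]
force: [-0.8, -0.3, 0.2]
finger_gap: 0.499
```

Call:
send_rows(
  commands=[
    {"delta_pos": [0.4, 0.05, 0], "yaw": 0},
    {"delta_pos": [0.4, 0.05, 0], "yaw": 0},
    {"delta_pos": [0.4, 0.05, 0], "yaw": 0},
    {"delta_pos": [0.2, 0, 0], "yaw": 0},
  ],
)

```text
t: 4.38
tcp_pos: [0.4997, -0.0934, 0.0696]
tool_rot: [-0.055, 0.998, -0.002, 0.004]
force: [-1.0, -0.7, 0.7]
finger_gap: 0.502
```

```bash
python3 - <<'E'
from h import *
s=manip.sense();a=snap('scene','s3.png')[215:330,200:350];d=snap('side','d3.png')[185:325,285:425]
cv2.imwrite('pics/m3.png',np.hstack([cv2.resize(a,(522,400),interpolation=2)[:,100:500],cv2.resize(d,(400,400),interpolation=2)]))
print(s['t'],s['tcp_pos'],s['tool_rot'],s['force'])
E
```

```text
4.375 [ 0.49967893 -0.09339804  0.06962044] [-0.05459678  0.99849926 -0.00228731  0.00363179] [-1.04500339 -0.7246639   0.73744539]
```

View pics/m3.png

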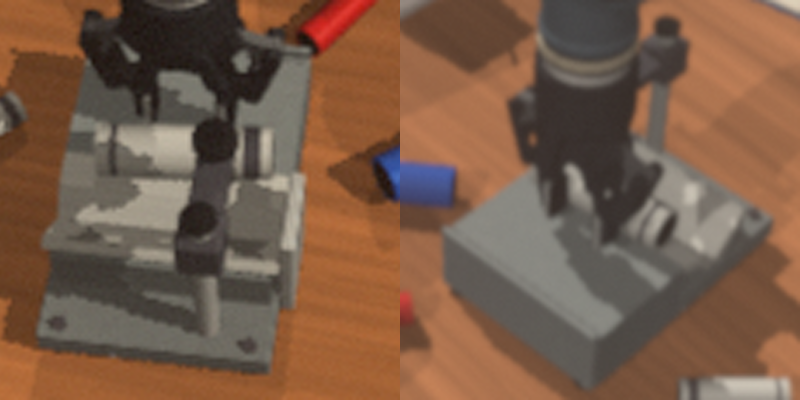

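The tube is being rolled straight and is still near the deck edge, so I'll keep pushing gently.

Call:
send_rows(
  commands=[
    {"delta_pos": [0.4, 0.05, 0], "yaw": 0},
    {"delta_pos": [0.4, 0.05, 0], "yaw": 0},
    {"delta_pos": [0, 0, 0], "yaw": 0},
  ],
)

```text
t: 4.85
tcp_pos: [0.5081, -0.0924, 0.0696]
tool_rot: [-0.054, 0.999, -0.002, 0.004]
force: [0.1, -0.1, -0.1]
finger_gap: 0.499
```

```bash
python3 - <<'E'
from h import *
s=manip.sense();a=snap('scene','s4.png')[215:330,200:350];d=snap('side','d4.png')[185:325,285:425]
cv2.imwrite('pics/m4.png',np.hstack([cv2.resize(a,(522,400),interpolation=2)[:,100:500],cv2.resize(d,(400,400),interpolation=2)]))
a0=cv2.imread('pics/s3.png')[215:330,200:350]
print(np.abs(a.astype(int)-a0).sum(2).max(1).astype(int)[::5])
print(s['t'],s['tcp_pos'],s['force'])
E
```

```text
[154 184 107 251 205 216 266 330 259 303 375 222 248 168  72  25  15  20
  18  20  23  16  17]
4.85 [ 0.50812844 -0.09243653  0.0696262 ] [ 0.05340064 -0.11454498 -0.12142874]
```

View pics/m4.png

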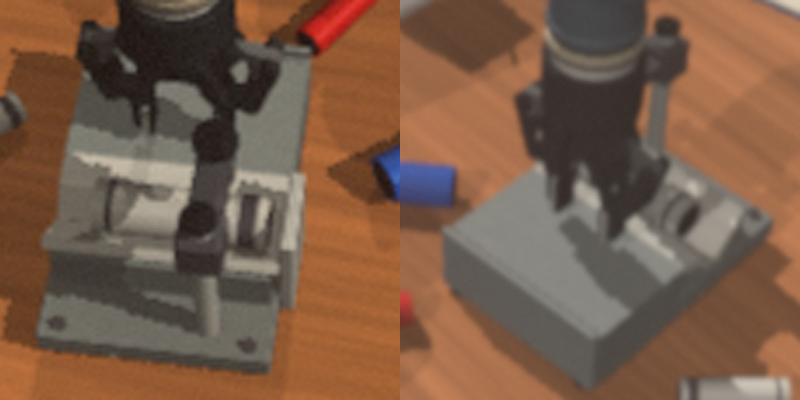

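The tube has rolled into the vee with a visible gap to the stop. I'll refit without the two misread wrist points and work out where to push from.

```bash
sed -i 's/,((-17,-85,51),(217,275)),((-26,75,88),(393,247))//' fit2.py && python3 fit2.py && python3 - <<'E'
from fit import *
p=np.load('p2.npy')
f=lambda x,y:at_z('scene',((x+100)/3.48+200-.3,y/3.48+215-.3),p[2]+.0595)[:2]
for q in((105,209),(270,216)):
    w=f(*q);a=p[3];d=w-p[:2];print(w,'cradle',np.array([[np.cos(a),np.sin(a)],[-np.sin(a),np.cos(a)]])@d)
print('pre',W(p,(0,-92,54)),'cap',W(p,(0,30,p[4]*1000)))
E
```

```text
[ 0.5659 -0.0829  0.0039  0.1022  0.1638] [[-0.4, -0.9], [-0.8, 0.2], [-1.6, 2.8], [0.6, 2.8], [0.5, -4.2], [0.9, -0.2]] [[-1.4, -0.2], [-1.2, 0.4], [-0.4, -2.4], [-1.6, -1.0], [-1.0, -3.6], [-1.0, -0.9], [-0.0, -0.3], [-0.6, -0.8], [1.0, 1.7], [-0.5, 2.0], [-0.7, 0.4], [-1.2, 0.4], [2.5, 2.3], [-0.6, -1.6], [-1.4, 0.4]]
tube [-72.745  -2.82    0.085] [ 2.1 -0.3 -2.1  0.1] [ 0.49378361 -0.09310777  0.07894484]
seat [ 0.5643 -0.068   0.0634]
cap [ 0.5628 -0.053   0.1677]
pushstart [ 0.454  -0.0974  0.0659]
pushend [ 0.4975 -0.0929  0.0659]
[ 0.57644854 -0.12872508] cradle [ 0.00585405 -0.04668583]
[ 0.55650181 -0.01790012] cradle [-0.00268028  0.06559599]
pre [ 0.57524878 -0.17440007  0.05794484] cap [ 0.56280022 -0.05303684  0.16771971]
```

Call:
send_rows(
  commands=[
    {"delta_pos": [-2, -0.2, 0], "yaw": 0},
    {"delta_pos": [-2, -0.2, 0], "yaw": 0},
    {"delta_pos": [0, 0, 4], "yaw": 0},
    {"delta_pos": [0, 0, 5], "yaw": 0},
    {"delta_pos": [0, 0, 5], "yaw": 0},
    {"delta_pos": [0, -5, 0], "yaw": 0},
    {"delta_pos": [2, -5, 0], "yaw": 0},
  ],
  grip=1,
)

```text
t: 5.82
tcp_pos: [0.4832, -0.1942, 0.214]
tool_rot: [-0.057, 0.998, -0.001, 0.001]
force: [1.2, -0.3, -0.2]
finger_gap: -0.001
```

Call:
send_rows(
  commands=[
    {"delta_pos": [4.6, 0.8, 0], "yaw": 0},
    {"delta_pos": [4.6, 0.8, -2], "yaw": 0},
    {"delta_pos": [0, 0, -5], "yaw": 0},
    {"delta_pos": [0, 0, -4], "yaw": 0},
    {"delta_pos": [0, 0, 0], "yaw": 0},
  ],
)

```text
t: 6.45
tcp_pos: [0.5797, -0.1841, 0.103]
tool_rot: [-0.053, 0.999, -0.004, 0.004]
force: [-0.1, 0.1, -0.4]
finger_gap: -0.001
```

Call:
send_rows(
  commands=[
    {"delta_pos": [-0.35, 0.2, -1.5], "yaw": 0},
    {"delta_pos": [0, 0, -1.5], "yaw": 0},
    {"delta_pos": [0, 0, -1.2], "yaw": 0},
    {"delta_pos": [0, 0, 0], "yaw": 0},
  ],
)

```text
t: 6.95
tcp_pos: [0.5776, -0.1831, 0.0623]
tool_rot: [-0.053, 0.999, -0.005, 0.007]
force: [0.3, -0.9, 0.6]
finger_gap: 0.004
```

```bash
python3 - <<'E'
from h import *
s=manip.sense();a=snap('scene','s5.png')[215:330,200:350];d=snap('side','d5.png')[185:325,285:425];w=snap('wrist','w5.png')
cv2.imwrite('pics/m5.png',np.hstack([cv2.resize(a,(522,400),interpolation=2)[:,80:480],cv2.resize(d,(400,400),interpolation=2)]))
print(s['t'],s['tcp_pos'],s['tool_rot'],s['force'])
E
```

```text
6.95 [ 0.57763529 -0.18308811  0.06226398] [-0.05317036  0.99854681 -0.00518932  0.00708857] [ 0.27376162 -0.89818334  0.63827282]
```

View pics/m5.png

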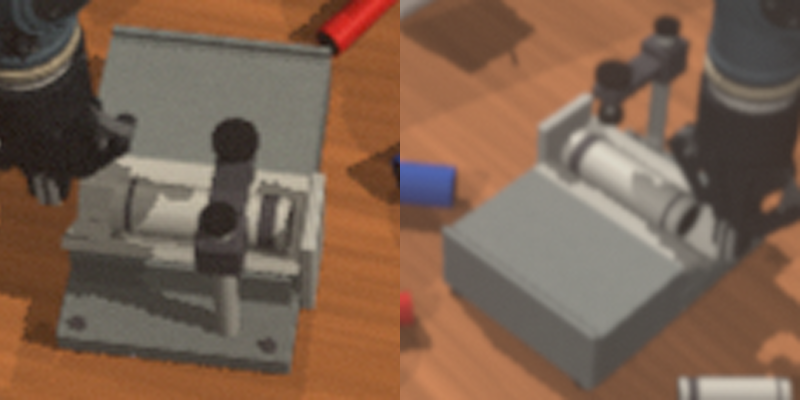

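Call:
send_rows(
  commands=[
    {"delta_pos": [-0.2, 0.5, -0.3], "yaw": 0},
    {"delta_pos": [-0.05, 0.5, -0.1], "yaw": 0},
    {"delta_pos": [-0.05, 0.5, 0], "yaw": 0},
    {"delta_pos": [-0.05, 0.4, 0], "yaw": 0},
    {"delta_pos": [0, 0, 0], "yaw": 0},
  ],
)

```text
t: 7.72
tcp_pos: [0.5754, -0.163, 0.0604]
tool_rot: [-0.053, 0.999, -0.006, 0.009]
force: [-0.4, 0.4, 0.6]
finger_gap: -0.004
```

Call:
send_rows(
  commands=[
    {"delta_pos": [-0.03, 0.3, -0.1], "yaw": 0},
    {"delta_pos": [-0.03, 0.3, 0], "yaw": 0},
    {"delta_pos": [-0.03, 0.3, 0], "yaw": 0},
    {"delta_pos": [-0.03, 0.2, 0], "yaw": 0},
  ],
)

```text
t: 8.22
tcp_pos: [0.5746, -0.1522, 0.0595]
tool_rot: [-0.054, 0.998, -0.007, 0.01]
force: [0.4, -2.8, -0.3]
finger_gap: -0.001
```

Call:
send_rows(
  commands=[
    {"delta_pos": [-0.02, 0.2, 0], "yaw": 0},
    {"delta_pos": [-0.02, 0.2, 0], "yaw": 0},
  ],
)

```text
t: 8.48
tcp_pos: [0.5745, -0.1489, 0.0595]
tool_rot: [-0.054, 0.998, -0.008, 0.01]
force: [-0.4, -1.8, -0.8]
finger_gap: -0.0
```

Call:
send_rows(
  commands=[
    {"delta_pos": [-0.02, 0.2, 0], "yaw": 0},
    {"delta_pos": [-0.02, 0.2, 0], "yaw": 0},
  ],
)

```text
t: 8.72
tcp_pos: [0.5742, -0.145, 0.0595]
tool_rot: [-0.053, 0.998, -0.008, 0.01]
force: [-0.3, -1.7, 0.1]
finger_gap: 0.006
```

Call:
send_rows(
  commands=[
    {"delta_pos": [-0.02, 0.15, 0], "yaw": 0},
    {"delta_pos": [-0.02, 0.15, 0], "yaw": 0},
  ],
)

```text
t: 8.98
tcp_pos: [0.5738, -0.1418, 0.0595]
tool_rot: [-0.053, 0.998, -0.008, 0.01]
force: [0.4, -2.1, -0.3]
finger_gap: 0.002
```

Call:
send_rows(
  commands=[
    {"delta_pos": [-0.02, 0.15, 0], "yaw": 0},
  ],
)

```text
t: 9.1
tcp_pos: [0.574, -0.1416, 0.0597]
tool_rot: [-0.054, 0.998, -0.009, 0.01]
force: [-1.5, -8.5, -0.2]
finger_gap: 0.004
```

Call:
send_rows(
  commands=[
    {"delta_pos": [-0.02, 0.15, 0], "yaw": 0},
  ],
)

```text
t: 9.22
tcp_pos: [0.5742, -0.1417, 0.0599]
tool_rot: [-0.055, 0.998, -0.011, 0.011]
force: [-0.1, -7.6, -0.7]
finger_gap: -0.002
```

The force rose sharply to about 8 N at y = -0.142, which matches the predicted stop position. Backing off, then looking.

Call:
send_rows(
  commands=[
    {"delta_pos": [0.05, -0.5, 0], "yaw": 0},
    {"delta_pos": [0.1, -1.5, 0], "yaw": 0},
    {"delta_pos": [0.1, -2, 0], "yaw": 0},
    {"delta_pos": [0, 0, 4], "yaw": 0},
    {"delta_pos": [0, 0, 5], "yaw": 0},
    {"delta_pos": [0, 0, 5], "yaw": 0},
    {"delta_pos": [0, 0, 0], "yaw": 0},
  ],
)

```text
t: 10.1
tcp_pos: [0.576, -0.1876, 0.203]
tool_rot: [-0.052, 0.999, -0.009, 0.01]
force: [0.7, 0.4, -0.1]
finger_gap: -0.0
```

```bash
python3 - <<'E'
from h import *
s=manip.sense();a=snap('scene','s6.png')[215:330,200:350];d=snap('side','d6.png')[185:325,285:425]
cv2.imwrite('pics/m6.png',np.hstack([cv2.resize(a,(522,400),interpolation=2)[:,80:480],cv2.resize(d,(400,400),interpolation=2)]))
print(s['t'],s['tcp_pos'],s['tool_rot'],s['force'])
E
```

```text
10.1 [ 0.57603477 -0.18762664  0.20301308] [-0.05231415  0.9985398  -0.00886524  0.01014434] [ 0.71881215  0.37860971 -0.13776471]
```

View pics/m6.png

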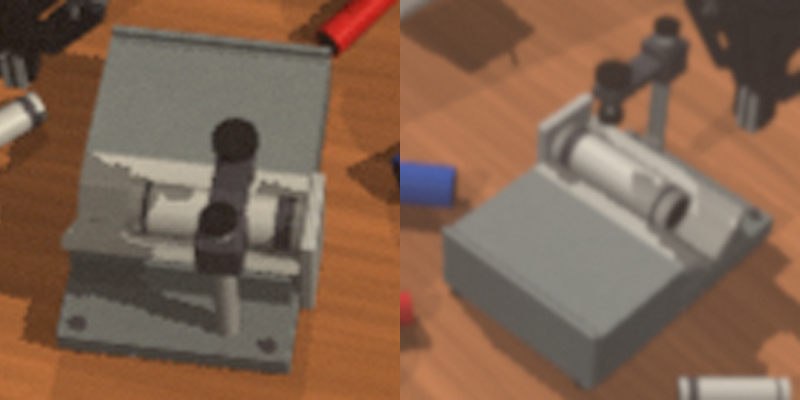

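The tube lies in the vee with its end against the stop plate and nothing touching it. Next I move above the press cap.

Call:
send_rows(
  commands=[
    {"delta_pos": [-0.3, 4.6, 0.5], "yaw": 0},
    {"delta_pos": [-0.5, 4.6, 0], "yaw": 0},
    {"delta_pos": [-0.5, 4.3, 0], "yaw": 0},
    {"delta_pos": [0, 0, 0], "yaw": 0},
  ],
)

```text
t: 10.7
tcp_pos: [0.555, -0.0488, 0.1959]
tool_rot: [-0.05, 0.999, -0.003, -0.001]
force: [0.2, -0.1, -0.2]
finger_gap: -0.002
```

Call:
send_rows(
  commands=[
    {"delta_pos": [0.8, -0.4, -0.5], "yaw": 0},
    {"delta_pos": [0, 0, -0.8], "yaw": 0},
    {"delta_pos": [0, 0, 0], "yaw": 0},
  ],
)

```text
t: 11.08
tcp_pos: [0.563, -0.0554, 0.179]
tool_rot: [-0.049, 0.999, -0.003, -0.003]
force: [-1.4, -0.3, -0.4]
finger_gap: -0.001
```

```bash
python3 - <<'E'
from h import *
s=manip.sense();a=snap('scene','s7.png');d=snap('side','d7.png')
cu=lambda im,n,z:(lambda u:cv2.resize(im[int(u[1])-45:int(u[1])+45,int(u[0])-45:int(u[0])+45],(400,400),interpolation=2))(proj(n,s['tcp_pos']))
cv2.imwrite('pics/m7.png',np.hstack([cu(a,'scene',0),cu(d,'side',0)]))
print(s['t'],s['tcp_pos'],s['force'],proj('scene',s['tcp_pos']),proj('side',s['tcp_pos']))
E
```

```text
11.075 [ 0.56301068 -0.05543298  0.17902495] [-1.39307718 -0.32847181 -0.37680166] [288.32169197 249.95503477] [359.3312051  206.77425388]
```

View pics/m7.png

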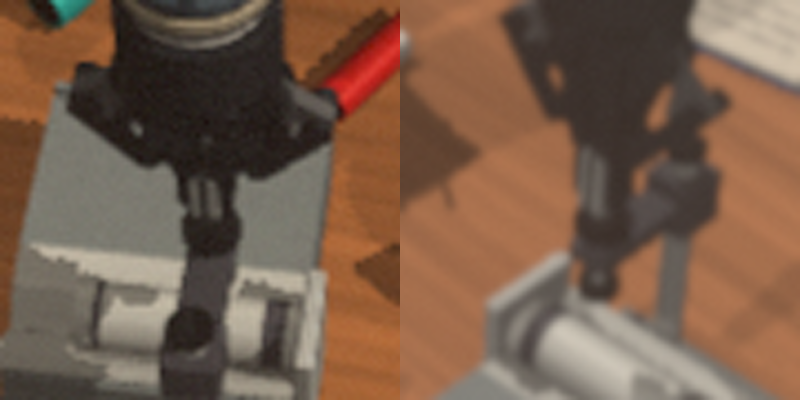

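The shut fingers stand right over the cap, within 2 mm in both views. Lowering and feeling for contact.

Call:
send_rows(
  commands=[
    {"delta_pos": [0, 0.2, -0.3], "yaw": 0},
    {"delta_pos": [0, 0, -0.4], "yaw": 0},
    {"delta_pos": [0, 0, -0.4], "yaw": 0},
  ],
)

```text
t: 11.55
tcp_pos: [0.564, -0.054, 0.1692]
tool_rot: [-0.049, 0.999, -0.004, -0.001]
force: [0.3, -0.3, 0.8]
finger_gap: 0.004
```

Call:
send_rows(
  commands=[
    {"delta_pos": [0, 0, -0.4], "yaw": 0},
    {"delta_pos": [0, 0, -0.4], "yaw": 0},
  ],
)

```text
t: 11.8
tcp_pos: [0.564, -0.054, 0.1626]
tool_rot: [-0.049, 0.999, -0.004, -0.001]
force: [-1.4, 0.6, 7.8]
finger_gap: 0.002
```

Call:
send_rows(
  commands=[
    {"delta_pos": [0, 0, -0.4], "yaw": 0},
    {"delta_pos": [0, 0, -0.4], "yaw": 0},
  ],
)

```text
t: 12.05
tcp_pos: [0.564, -0.054, 0.1566]
tool_rot: [-0.049, 0.999, -0.004, -0.001]
force: [-2.5, -0.9, 7.1]
finger_gap: 0.0
```

Call:
send_rows(
  commands=[
    {"delta_pos": [0, 0, -0.4], "yaw": 0},
    {"delta_pos": [0, 0, -0.4], "yaw": 0},
    {"delta_pos": [0, 0, -0.4], "yaw": 0},
  ],
)

```text
t: 12.42
tcp_pos: [0.5641, -0.054, 0.1478]
tool_rot: [-0.05, 0.999, -0.005, 0.0]
force: [-2.5, 0.1, 7.7]
finger_gap: 0.004
```

Call:
send_rows(
  commands=[
    {"delta_pos": [0, 0, -0.25], "yaw": 0},
    {"delta_pos": [0, 0, -0.25], "yaw": 0},
  ],
)

```text
t: 12.68
tcp_pos: [0.564, -0.0539, 0.1449]
tool_rot: [-0.05, 0.999, -0.005, 0.0]
force: [-2.7, -1.0, 7.6]
finger_gap: -0.004
```

Call:
send_rows(
  commands=[
    {"delta_pos": [0, 0, -0.25], "yaw": 0},
  ],
)

```text
t: 12.8
tcp_pos: [0.5641, -0.0539, 0.1435]
tool_rot: [-0.05, 0.999, -0.006, 0.001]
force: [-2.6, 0.7, 7.4]
finger_gap: -0.001
```

Call:
send_rows(
  commands=[
    {"delta_pos": [0, 0, -0.2], "yaw": 0},
  ],
)

```text
t: 12.92
tcp_pos: [0.5641, -0.054, 0.1426]
tool_rot: [-0.05, 0.999, -0.006, 0.001]
force: [-2.5, -0.5, 7.6]
finger_gap: 0.003
```

Call:
send_rows(
  commands=[
    {"delta_pos": [0, 0, -0.2], "yaw": 0},
  ],
)

```text
t: 13.05
tcp_pos: [0.5641, -0.054, 0.1417]
tool_rot: [-0.05, 0.999, -0.006, 0.001]
force: [-1.9, 0.1, 8.0]
finger_gap: 0.004
```

Call:
send_rows(
  commands=[
    {"delta_pos": [0, 0, -0.2], "yaw": 0},
    {"delta_pos": [0, 0, -0.2], "yaw": 0},
  ],
)

```text
t: 13.3
tcp_pos: [0.564, -0.0539, 0.1398]
tool_rot: [-0.051, 0.999, -0.006, 0.002]
force: [-1.1, 0.7, 8.2]
finger_gap: -0.004
```

Call:
send_rows(
  commands=[
    {"delta_pos": [0, 0, -0.2], "yaw": 0},
  ],
)

```text
t: 13.42
tcp_pos: [0.564, -0.0539, 0.1389]
tool_rot: [-0.051, 0.999, -0.007, 0.002]
force: [-1.9, -0.5, 7.3]
finger_gap: 0.001
```

Call:
send_rows(
  commands=[
    {"delta_pos": [0, 0, -0.2], "yaw": 0},
  ],
)

```text
t: 13.55
tcp_pos: [0.5641, -0.0539, 0.138]
tool_rot: [-0.051, 0.999, -0.007, 0.002]
force: [-2.1, 0.6, 7.6]
finger_gap: 0.002
```

Call:
send_rows(
  commands=[
    {"delta_pos": [0, 0, -0.18], "yaw": 0},
  ],
)

```text
t: 13.68
tcp_pos: [0.5641, -0.054, 0.1373]
tool_rot: [-0.051, 0.999, -0.007, 0.002]
force: [-3.1, 1.4, 7.2]
finger_gap: -0.001
```

Call:
send_rows(
  commands=[
    {"delta_pos": [0, 0, -0.2], "yaw": 0},
  ],
)

```text
t: 13.8
tcp_pos: [0.5641, -0.0539, 0.1364]
tool_rot: [-0.051, 0.999, -0.007, 0.003]
force: [-1.8, -0.5, 8.6]
finger_gap: 0.003
```

Call:
send_rows(
  commands=[
    {"delta_pos": [0, 0, -0.2], "yaw": 0},
  ],
)

```text
t: 13.92
tcp_pos: [0.5641, -0.0539, 0.1355]
tool_rot: [-0.052, 0.999, -0.008, 0.003]
force: [-1.7, 1.1, 6.6]
finger_gap: 0.0
```

Call:
send_rows(
  commands=[
    {"delta_pos": [0, 0, -0.18], "yaw": 0},
  ],
)

```text
t: 14.05
tcp_pos: [0.5641, -0.054, 0.1348]
tool_rot: [-0.052, 0.999, -0.008, 0.003]
force: [-2.3, 0.3, 7.6]
finger_gap: -0.001
```

Call:
send_rows(
  commands=[
    {"delta_pos": [0, 0, -0.2], "yaw": 0},
  ],
)

```text
t: 14.18
tcp_pos: [0.5641, -0.0539, 0.1339]
tool_rot: [-0.052, 0.999, -0.008, 0.003]
force: [-2.1, 0.0, 7.8]
finger_gap: -0.003
```

Call:
send_rows(
  commands=[
    {"delta_pos": [0, 0, -0.2], "yaw": 0},
  ],
)

```text
t: 14.3
tcp_pos: [0.5641, -0.0539, 0.1329]
tool_rot: [-0.052, 0.999, -0.008, 0.003]
force: [-3.0, 0.6, 7.5]
finger_gap: 0.001
```

Call:
send_rows(
  commands=[
    {"delta_pos": [0, 0, -0.18], "yaw": 0},
  ],
)

```text
t: 14.42
tcp_pos: [0.5641, -0.0539, 0.1322]
tool_rot: [-0.052, 0.999, -0.008, 0.004]
force: [-1.9, -0.2, 8.1]
finger_gap: 0.0
```

Call:
send_rows(
  commands=[
    {"delta_pos": [0, 0, -0.2], "yaw": 0},
  ],
)

```text
t: 14.55
tcp_pos: [0.5641, -0.0539, 0.1313]
tool_rot: [-0.052, 0.999, -0.009, 0.004]
force: [-2.8, 0.7, 7.9]
finger_gap: -0.003
```

Call:
send_rows(
  commands=[
    {"delta_pos": [0, 0, -0.2], "yaw": 0},
  ],
)

```text
t: 14.68
tcp_pos: [0.5641, -0.0539, 0.1305]
tool_rot: [-0.052, 0.999, -0.009, 0.004]
force: [-3.7, 0.3, 9.4]
finger_gap: -0.004
```

Call:
send_rows(
  commands=[
    {"delta_pos": [0, 0, -0.18], "yaw": 0},
  ],
)

```text
t: 14.8
tcp_pos: [0.5641, -0.0539, 0.1301]
tool_rot: [-0.053, 0.999, -0.009, 0.004]
force: [-2.7, 0.0, 12.0]
finger_gap: -0.001
```

Call:
send_rows(
  commands=[
    {"delta_pos": [0, 0, -0.23], "yaw": 0},
  ],
)

```text
t: 14.92
tcp_pos: [0.5641, -0.0539, 0.1295]
tool_rot: [-0.053, 0.999, -0.009, 0.005]
force: [-3.8, -0.3, 13.2]
finger_gap: -0.002
```

That reads about 5.6 N above the drag, so I'm letting go.

Call:
send_rows(
  commands=[
    {"delta_pos": [0, 0, 0.5], "yaw": 0},
    {"delta_pos": [0, 0, 2], "yaw": 0},
    {"delta_pos": [0, 0, 4], "yaw": 0},
    {"delta_pos": [-2, 0, 4], "yaw": 0},
    {"delta_pos": [-5, 0, 4], "yaw": 0},
    {"delta_pos": [-5, 0, 0], "yaw": 0},
    {"delta_pos": [-3, 0, 0], "yaw": 0},
    {"delta_pos": [0, 0, 0], "yaw": 0},
    {"delta_pos": [0, 0, 0], "yaw": 0},
  ],
)

```text
t: 16.05
tcp_pos: [0.4131, -0.054, 0.2782]
tool_rot: [-0.053, 0.998, -0.011, 0.007]
force: [0.6, -0.9, 1.2]
finger_gap: -0.0
```

```bash
python3 - <<'E'
from h import *
s=manip.sense();a=snap('scene','s8.png')[215:330,200:350];d=snap('side','d8.png')[185:325,285:425]
cv2.imwrite('pics/m8.png',np.hstack([cv2.resize(a,(522,400),interpolation=2)[:,80:480],cv2.resize(d,(400,400),interpolation=2)]))
print(s['t'],s['tcp_pos'],s['force'])
E
```

```text
16.05 [ 0.41305798 -0.0539602   0.27815959] [ 0.58715943 -0.93623243  1.21673068]
```

View pics/m8.png

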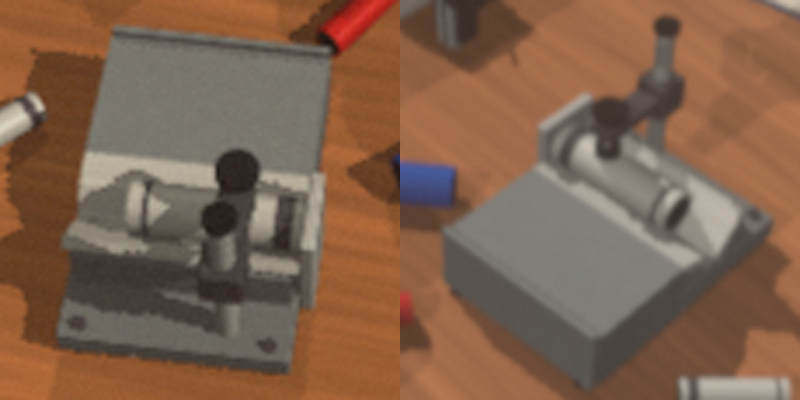

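The arm is down with its pad on the tube. The tube is still centred against the stop, and the robot is clear. Handing in.

```bash
python3 -c "
from station import manip;print(manip.sign_off())"
```

```text
the job is handed in; nothing more can be done
None
```

I finished the task and handed it in at about 16 s. The sign-off gave no verdict, so I have only my own checks to go on.

**What I did:** I rolled the large grey tube straight across the deck with half-open fingers until it dropped into the vee by itself. Then I slid it along the vee at about 2 N until the force jumped to about 8 N at the stop, and backed off so it lay free. With shut fingers I pushed the cap down against about 7.6 N of drag. First touch came at about z = 0.131 m. I stopped at 13.2 N, which is about 5.6 N of pad force or roughly 1.7 mm of squeeze, and let go.

**What the last pictures show:** The tube lies in the vee against the stop plate with the pad on it, and the robot is well clear. The other things in those views look unmoved.

**What I could not confirm:**
- **Pad force:** Force readings varied by about 0.6 N, and more in a few, so the squeeze is known only to within about 1 N. I had no reading of it after letting go.
- **Tube position:** I judged the final position by eye and by the force at the stop; I did not measure it to a millimetre. The cradle fit was off by about 1 to 4 pixels at most landmarks.
- **Misread points:** I had misread two landmark points in the wrist picture, so I dropped them and refitted before sliding the tube. Reach and contact heights agreed with that fit.

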